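# Find the free flap of the scrap station and push it open

### The job

Three of the four identical steel flaps on the scrap station are blocked from below by full caddies and one is free. With the fingertips, press the flaps gently to find the one that rocks, then push that one fully open and leave it standing open with the hand clear. Do not force the blocked flaps, and do not move the mug, the jar or the bowl.

Things in the scene. Friction and masses are not known exactly. Their poses are not given: they have to be found in the camera images.
- station: Low brushed-metal scrap station fixed on the counter: a box 144 mm deep (its own x), 444 mm long (its own y), 125 mm high, origin at the centre of its underside, z up; at yaw 0 its x points away from the robot. Its flat top carries four identical flaps in a row along its y, 108 mm from centre to centre. Below the free flap it is hollow: a finger can go at least 80 mm below the top there, inside an opening 104 mm (x) by 96 mm (y).
- flap_a (a joint): Swing angle (rad) of flap a (first, at the +y (robot's left) end): 0 closed and level, 0.9 fully open against its stop. It has no spring: it resists with about 0.12 N m of hinge friction (2 to 4 N at the finger) and stays where it is left. A blocked flap gives only 1 to 3 mm under the finger (less than 0.08 rad), stiffly, and springs back; it must not be forced (50 N is too much; 5 to 10 N is enough to tell).
- flap_a_top (a point): Centre of the top face of flap a (turns with it). The flap is a plain steel sheet 100 mm (x) by 92 mm (y) by 5 mm, flush with the station's top when closed. It rocks about a dark rod along y, 22 mm from this point towards +x; the long side, 72 mm from the rod to the edge on the robot's side (-x), is the one to press: it swings down into the station while the short far side (28 mm) rises. Pressing beyond the rod does nothing. Site axes are the flap's own, z out of its face.
- flap_b (a joint): Swing angle (rad) of flap b (second from the +y end): 0 closed and level, 0.9 fully open against its stop. It has no spring: it resists with about 0.12 N m of hinge friction (2 to 4 N at the finger) and stays where it is left. A blocked flap gives only 1 to 3 mm under the finger (less than 0.08 rad), stiffly, and springs back; it must not be forced (50 N is too much; 5 to 10 N is enough to tell).
- flap_b_top (a point): Centre of the top face of flap b (turns with it). The flap is a plain steel sheet 100 mm (x) by 92 mm (y) by 5 mm, flush with the station's top when closed. It rocks about a dark rod along y, 22 mm from this point towards +x; the long side, 72 mm from the rod to the edge on the robot's side (-x), is the one to press: it swings down into the station while the short far side (28 mm) rises. Pressing beyond the rod does nothing. Site axes are the flap's own, z out of its face.
- flap_c (a joint): Swing angle (rad) of flap c (third from the +y end): 0 closed and level, 0.9 fully open against its stop. It has no spring: it resists with about 0.12 N m of hinge friction (2 to 4 N at the finger) and stays where it is left. A blocked flap gives only 1 to 3 mm under the finger (less than 0.08 rad), stiffly, and springs back; it must not be forced (50 N is too much; 5 to 10 N is enough to tell).
- flap_c_top (a point): Centre of the top face of flap c (turns with it). The flap is a plain steel sheet 100 mm (x) by 92 mm (y) by 5 mm, flush with the station's top when closed. It rocks about a dark rod along y, 22 mm from this point towards +x; the long side, 72 mm from the rod to the edge on the robot's side (-x), is the one to press: it swings down into the station while the short far side (28 mm) rises. Pressing beyond the rod does nothing. Site axes are the flap's own, z out of its face.
- flap_d (a joint): Swing angle (rad) of flap d (last, at the -y end): 0 closed and level, 0.9 fully open against its stop. It has no spring: it resists with about 0.12 N m of hinge friction (2 to 4 N at the finger) and stays where it is left. A blocked flap gives only 1 to 3 mm under the finger (less than 0.08 rad), stiffly, and springs back; it must not be forced (50 N is too much; 5 to 10 N is enough to tell).
- flap_d_top (a point): Centre of the top face of flap d (turns with it). The flap is a plain steel sheet 100 mm (x) by 92 mm (y) by 5 mm, flush with the station's top when closed. It rocks about a dark rod along y, 22 mm from this point towards +x; the long side, 72 mm from the rod to the edge on the robot's side (-x), is the one to press: it swings down into the station while the short far side (28 mm) rises. Pressing beyond the rod does nothing. Site axes are the flap's own, z out of its face.
- mug: Bystander: white mug, 80 mm across, 90 mm high, loose on the counter beside the station's +y end; origin at the centre of its underside.
- jar: Bystander: amber jar with a steel cap, 52 mm across, 100 mm high, loose on the counter beside the station's -y end; origin at the centre of its underside.
- bowl: Bystander: steel bowl, 130 mm across, 55 mm high, loose on the counter behind the station (its +x side); origin at the centre of its underside.

How it is judged (in metres and radians):
At the end, for the whole second after the job is handed in: One flap (only the free one can) stands open by more than 0.7 rad of its 0.9 rad and is at rest; mug, jar and bowl are within 30 mm of where they stood (value of joint any of flap_a, flap_b, flap_c, flap_d above 0.7 rad and velocity of joint flap_a between -0.05 and 0.05 rad/s and velocity of joint flap_b between -0.05 and 0.05 rad/s and velocity of joint flap_c between -0.05 and 0.05 rad/s and velocity of joint flap_d between -0.05 and 0.05 rad/s and distance of each of mug, jar, bowl from where it was at the start of the episode below 0.03 m); the robot touches nothing.
It fails at once if the mug is moved more than 30 mm or lifted (distance of mug from where it was at the start of the episode above 0.03 m).
It fails at once if the jar is moved more than 30 mm or lifted (distance of jar from where it was at the start of the episode above 0.03 m).
It fails at once if the bowl is moved more than 30 mm or lifted (distance of bowl from where it was at the start of the episode above 0.03 m).
It fails at once if the station or a flap is forced (pressed with more than 50 N) (contact force between any of the arm, the fingers and station above 50 N).
It also fails if it takes over 38 s, if anything falls off the work surface, if the arm or the gripper's body presses on something with over 40 N, if the wrist force passes 120 N, or if a joint passes its speed limit or range.

### The arm

A 7-joint arm with a two-finger parallel gripper is mounted at the origin on the work surface. World frame = base frame: x ahead of the robot, y to its left, z up, the work surface at z = 0. Lengths are in mm, angles in degrees, forces in N, time in s.
With the tool pointing down it reaches from about 425 to 950 mm from the base axis. Payload 4.7 kg.
Tool frame: the origin (TCP) lies on the front face of the gripper's body, between the roots of the fingers; the fingertips stand 70 mm ahead of it and the grasp point (between the pads) lies 51 mm ahead of it; z points along the fingers, x is the direction in which the jaws open and shut, and the axes are right-handed (so a half turn about z gives the same grasp; the last joint's range is limited). The gripper opens to 87 mm and grips with 3 to 60 N. Pads are 19 mm wide; open, the fingers measure 117 mm over their backs; the gripper's body (75 mm by 190 mm) begins 51 mm behind the grasp point.
Start: joints at [-1.656, 26.849, -2.785, 87.806, 1.381, 65.374, -4.715], TCP at [675.013, 0.043, 292.273] pointing down, gripper open.
Joint ranges: [-148.3, 148.3], [-19.14, 114.17], [-79.39, 73.82], [5.75, 140.21], [-59.74, 239.74], [12.07, 113.84], [-152.46, 152.46]. Speed limits (degrees/s): [147.25, 147.25, 180, 180, 180, 180, 180].

### API

Orientations are given as [roll, pitch, yaw] about the fixed x, y, z axes, in that order (R = Rz(yaw) Ry(pitch) Rx(roll)).
In Python, from cell import robot gives the robot as it stands.
- The arm moves only by the tool send_rows, never from a script. Its argument "increments" is a list of rows, each a list of 2 entries, a list of its own where there are three numbers: the shift along the tool's x, y, z in m, then the turn, a rotation vector about the tool's x, y, z in degrees. In form: [[[x, y, z], [ax, ay, az]], ...]. A call has 1 to 10 rows; each row is the pose to reach, as a shift and turn from the pose commanded when the call began, along the tool's axes at that moment; what a row does not reach only later rows make up. A row lasts 1/10 s, in which the tool goes at most 50 mm and 8.59 degrees, less where a joint would pass 70% of its speed; a pose out of reach is approached as far as the arm can. A call with a gripper value outside its range is refused whole. "grip" is the opening, from 0 (shut) to 1 (fully open), set as the call begins (left out, the last holds). The fingers move at their own pace and stop on an object; "grip_force" is the grip in N (left out, the last holds). Time passes only in rows, so rows that repeat a pose let the fingers close. It gives the time, the measured TCP pose, the force and the opening at its end, in the units of the state.
- robot.get_state(): the state, without advancing time (a new reading comes with each control period).
- robot.get_image(name): name is "scene" or "side" or "wrist"; returns a dict with "frame" (384x512x3 uint8, red, green, blue), "range_z" (384x512 float32, mm along the optical axis (not along the pixel's ray), 0 where there is no reading), "K" (3x3 intrinsics, pixels), "R" (3x3) and "t" (3): a world point X has camera coordinates R X + t; the wrist camera has in their place "T_tool_cam" (4x4, takes a point from camera to tool coordinates, whose origin is the TCP and whose axes are the tool frame's). Camera axes: x right, y down, z forward; pixel columns grow to the right and rows downward; lengths in mm; the calibration is good to about 2 mm. A picture is of the moment at which its call begins: read the wrist's pose just before it.
- robot.hand_in(): hands the job in, once; it reports no verdict.
The state is a dict: "t": time; "joints": joint angles; "joint_velocities": joint speeds; "effort": joint torques, N m; "ee_pos": TCP position; "ee_rot": TCP orientation; "ft_force": force on the tool from outside, world axes, zero at the start; "wrist_torque": the same for the moment, N m; "grip_width": opening from 0.0 (shut) to 1.0 (fully open).
Only numpy, scipy, OpenCV 4.12 (cv2) and the standard library are available. Lean on these libraries where they do the work, as an engineer would, in place of code of your own. Each camera call takes 0.05 s, during which the arm holds its last target.

## Working session

There is one attempt and no reset: what is moved stays moved. The work goes in short steps, Python scripts to look and compute and a tool call to move; the robot and the scene stay as the last step left them, time stands still between calls to the robot, and variables do not carry over. Pictures are saved under pics/ and viewed, and the job is handed in when it is done.

Besides the shell and the picture viewer there is one more tool, called after "Emit:" as a command line: name --argument value ..., lists and objects as JSON in quotes. send_rows: Moves the arm, as the interface text tells. Its arguments: {"type":"object","properties":{"increments":{"type":"array"},"grip":{"type":"number"},"grip_force":{"type":"number"}},"required":["increments"]}

```bash
ls; mkdir -p pics
python3 - <<'E'
from cell import robot
import cv2,numpy as np
s=robot.get_state();print(s)
for n in ["scene","side","wrist"]:
    d=robot.get_image(n);cv2.imwrite(f"pics/{n}0.png",d["frame"][:,:,::-1])
    np.savez(f"{n}0.npz",**d)
    print(n,{k:v for k,v in d.items() if k not in("frame","range_z")})
E
```

```text
pics
{'t': 0.0, 'joints': array([-1.65631542, 26.89714115, -2.78457152, 87.87455902,  1.38087952,
       65.37243218, -4.71353583]), 'joint_velocities': array([-0.02834141, -0.10757108,  0.08499649,  0.06754728,  0.05625545,
        0.02035395, -0.08988176]), 'effort': array([ 8.49551179e-05, -5.07972229e+01, -8.03461717e-02, -2.36155879e+01,
       -6.12773141e-02,  3.78107757e-02,  1.50727069e-04]), 'ee_pos': array([6.74539513e+02, 2.37295967e-02, 2.91195065e+02]), 'ee_rot': array([1.79996089e+02, 1.10506075e-01, 4.46766816e-03]), 'ft_force': array([-0.04327361, -0.1192308 ,  0.33785334]), 'wrist_torque': array([ 0.02284915,  0.04153448, -0.00903004]), 'grip_width': 0.9981706124879363}
scene {'K': array([[364.8823782 ,   0.        , 257.09038135],
       [  0.        , 364.8823782 , 191.12495072],
       [  0.        ,   0.        ,   1.        ]]), 'R': array([[-0.04695589,  0.99886387, -0.00813151],
       [ 0.84058151,  0.03511469, -0.54054573],
       [-0.53964606, -0.032217  , -0.84127534]]), 't': array([   1.60202289, -481.70879353, 1386.10142365])}
side {'K': array([[346.410
[... 172 characters left out ...]
20446,  0.00428337],
       [-0.23533897, -0.71746555, -0.65563615],
       [ 0.20973261,  0.62119992, -0.75506483]]), 't': array([-589.89039878,  242.80971564,  823.20351084])}
wrist {'K': array([[333.40628528,   0.        , 255.27867558],
       [  0.        , 333.40628528, 190.46281225],
       [  0.        ,   0.        ,   1.        ]]), 'T_tool_cam': array([[ 9.99999849e-01,  5.16888625e-04,  1.84872384e-04,
        -4.35094688e-01],
       [-5.47184999e-04,  9.65572669e-01,  2.60132890e-01,
        -7.11545213e+01],
       [-4.40479892e-05, -2.60132952e-01,  9.65572807e-01,
        -9.20034063e+01],
       [ 0.00000000e+00,  0.00000000e+00,  0.00000000e+00,
         1.00000000e+00]])}
```

View pics/scene0.png

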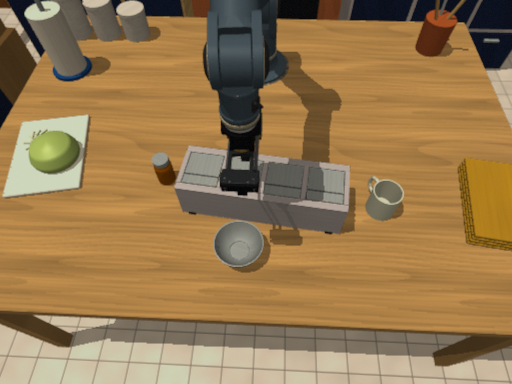

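View pics/side0.png

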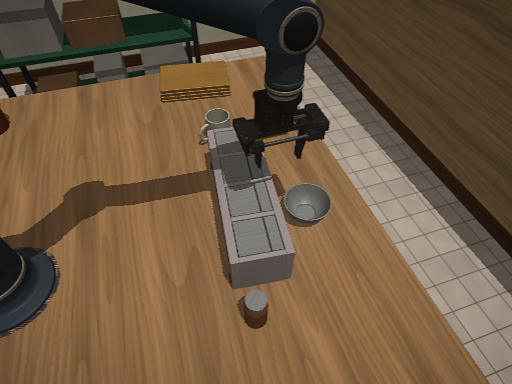

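View pics/wrist0.png

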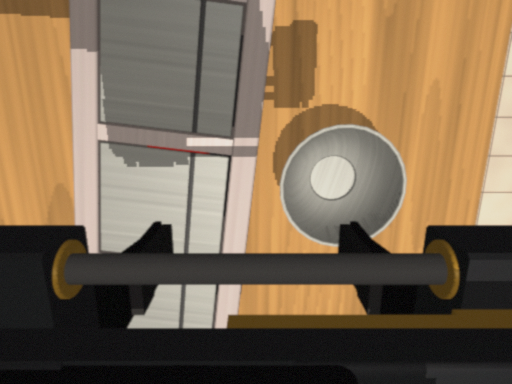

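```bash
cat > h.py <<'E'
import numpy as np,cv2
def pts(d):
    z=d["range_z"].astype(float);K=d["K"];v,u=np.mgrid[:z.shape[0],:z.shape[1]]
    c=np.stack([(u-K[0,2])/K[0,0]*z,(v-K[1,2])/K[1,1]*z,z],-1)
    P=(c-d["t"])@d["R"]; P[z==0]=np.nan
    return P
E
python3 - <<'E'
from h import *
for n in["scene","side"]:
    d=np.load(n+"0.npz");P=pts(d)
    Q=P.reshape(-1,3);m=(Q[:,2]>117)&(Q[:,2]<132)&(Q[:,0]>450)&(Q[:,0]<900)&(abs(Q[:,1])<330)
    mm=m.reshape(384,512).astype(np.uint8)
    k,l,st,_=cv2.connectedComponentsWithStats(mm)
    for i in range(1,k):
        if st[i,4]>60:
            q=P[l==i];r=cv2.minAreaRect(q[:,:2].astype(np.float32));print(n,st[i],r,np.median(q[:,2]))
    q=Q[m]
    r=cv2.minAreaRect(q[:,:2].astype(np.float32));print("all",r,cv2.boxPoints(r).round())
    # bystanders
    mm=((Q[:,2]>15)&(Q[:,2]<115)&(Q[:,0]>500)&(Q[:,0]<1000)&(abs(Q[:,1])<420)).reshape(384,512).astype(np.uint8)
    k,l,st,_=cv2.connectedComponentsWithStats(mm)
    for i in range(1,k):
        if st[i,4]>60:
            q=P[l==i];print("obj",st[i],q.min(0).round(),q.max(0).round())
E
```

```text
scene [ 175  146  175   67 6282] ((605.8333129882812, 44.238739013671875), (444.94281005859375, 147.5792694091797), 83.30512237548828) 124.0792035015347
scene [231 157  19  13 191] ((563.60888671875, -18.516517639160156), (48.01702880859375, 45.81437683105469), 89.74783325195312) 124.07429701396013
all ((605.8333129882812, 44.238739013671875), (444.94281005859375, 147.5792694091797), 83.30512237548828) [[ 507. -168.]
 [ 653. -185.]
 [ 705.  257.]
 [ 558.  274.]]
obj [152 153  24  30 503] [ 518. -271.   15.] [ 566. -221.  103.]
obj [ 367  176   37   43 1059] [551. 336.  15.] [657. 415.  93.]
obj [ 175  190  173   43 3096] [ 648. -184.   15.] [704. 256. 115.]
obj [ 213  221   51   47 1185] [701. -77.  15.] [828.  50.  59.]
side [ 206  127   89  139 7083] ((602.2622680664062, 43.07344055175781), (447.4286804199219, 144.2326202392578), 83.39913177490234) 125.3891279489639
all ((602.2622680664062, 43.07344055175781), (447.4286804199219, 144.2326202392578), 83.39913177490234) [[ 505. -171.]
 [ 648. -187.]
 [ 700.  257.]
 [ 556.  274.]]
obj [199 108  31  33 532] [542. 260.  21.] [650. 416. 101.]
obj [ 211  162   83  125 1412] [ 505. -186.   15.] [648. 228. 115.]
obj [ 283  183   48   41 1054] [697. -80.  15.] [826.  51.  59.]
obj [243 289  25  39 772] [ 511. -276.   15.] [ 562. -226.  104.]
```

The depth data from both views agree. The station is centred at about (604, 43.7), its top is at z≈125 and its yaw is about -6.65°. The extents are 445 x 146 mm against the given 444 x 144, and the jar, mug and bowl sizes also match.

I'll press 50 mm from the rod (station x=-28) with closed fingers, turned so the jaw axis runs along the station's y. I'll start above flap c.

Emit:
send_rows --increments '[[[-0.011,0.001,0.008],[0,0,-8.4]],[[-0.021,0.001,0.016],[0,0,-16.7]],[[-0.032,0.002,0.024],[0,0,-25]],[[-0.042,0.003,0.032],[0,0,-33.3]],[[-0.053,0.003,0.04],[0,0,-41.7]],[[-0.063,0.004,0.048],[0,0,-50]],[[-0.074,0.005,0.056],[0,0,-58.3]],[[-0.084,0.005,0.064],[0,0,-66.7]],[[-0.095,0.006,0.072],[0,0,-75]],[[-0.105,0.0068,0.08],[0,0,-83.35]]]' --grip 0

```text
t: 1.15
ee_pos: [569.3, -6.9, 211.7]
ee_rot: [-180.0, 0.0, 83.7]
ft_force: [-0.0, 0.5, 0.5]
grip_width: 0.173
```

Emit:
send_rows --increments '[[[0,0,0],[0,0,0]],[[0,0,0.003],[0,0,0]],[[0,0,0.006],[0,0,0]]]'

```text
t: 1.45
ee_pos: [570.9, -6.7, 206.6]
ee_rot: [179.9, -0.0, 83.2]
ft_force: [1.1, 0.9, -0.3]
grip_width: 0.013
```

Run:
```python
from cell import robot
import cv2,numpy as np
s=robot.get_state();print(s)
d=robot.get_image("side");a=d["frame"][:,:,::-1]
w=robot.get_image("wrist")["frame"][:,:,::-1]
cv2.imwrite("pics/s1.png",np.hstack([cv2.resize(a[80:330,130:380],(400,400)),cv2.resize(w,(400,400))]))
```

```text
{'t': 1.45, 'joints': array([ 12.87383488,  23.91457607, -21.16842509, 106.50405239,
        10.79278733,  51.44096778,  69.84137268]), 'joint_velocities': array([-0.63106325,  2.17135108,  0.51812806,  1.7283921 ,  1.18530746,
       -3.39779155, -0.50885717]), 'effort': array([ 2.03455291e-01, -4.31836903e+01, -3.22700836e+00, -1.98640966e+01,
       -2.75170220e-03,  1.45014664e-01,  2.47242657e-03]), 'ee_pos': array([570.86735012,  -6.70448237, 206.58332183]), 'ee_rot': array([ 1.79914487e+02, -1.77208453e-02,  8.32247164e+01]), 'ft_force': array([ 1.10857903,  0.92764535, -0.3334947 ]), 'wrist_torque': array([ 0.11960852,  0.05686966, -0.00645489]), 'grip_width': 0.013321653956345804}
```

View pics/s1.png

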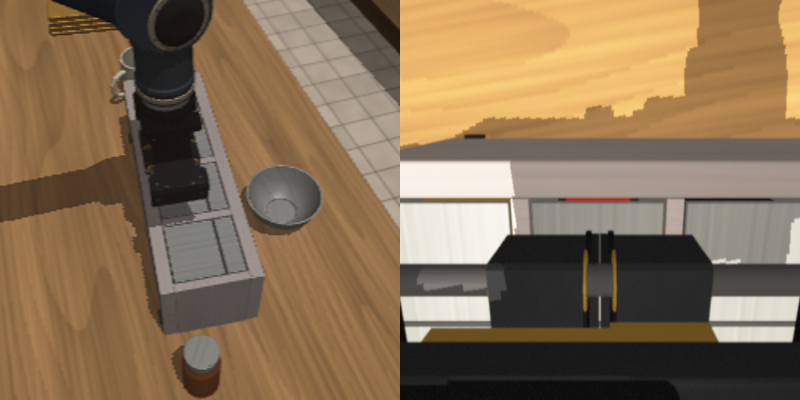

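The hand is centred over flap c in y with the fingertips about 11 mm above the top. Next I'll lower it in small steps.

Emit:
send_rows --increments '[[[0,0,0.004],[0,0,0]],[[0,0,0.007],[0,0,0]],[[0,0,0.009],[0,0,0]],[[0,0,0.01],[0,0,0]],[[0,0,0.011],[0,0,0]]]'

```text
t: 2.05
ee_pos: [570.0, -6.7, 195.2]
ee_rot: [180.0, -0.0, 83.3]
ft_force: [0.5, 0.1, 0.7]
grip_width: 0.003
```

Emit:
send_rows --increments '[[[0,0,0.001],[0,0,0]],[[0,0,0.001],[0,0,0]],[[0,0,0.002],[0,0,0]],[[0,0,0.002],[0,0,0]]]'

```text
t: 2.45
ee_pos: [570.0, -6.7, 193.4]
ee_rot: [180.0, -0.0, 83.3]
ft_force: [-0.5, 0.7, 2.0]
grip_width: 0.007
```

Emit:
send_rows --increments '[[[0,0,0.001],[0,0,0]],[[0,0,0.001],[0,0,0]],[[0,0,0.001],[0,0,0]]]'

```text
t: 2.75
ee_pos: [570.0, -6.7, 192.2]
ee_rot: [180.0, -0.0, 83.3]
ft_force: [-2.2, 0.4, 2.3]
grip_width: 0.007
```

Emit:
send_rows --increments '[[[0,0,0.001],[0,0,0]],[[0,0,0.001],[0,0,0]],[[0,0,0.001],[0,0,0]]]'

```text
t: 3.05
ee_pos: [570.0, -6.7, 191.2]
ee_rot: [180.0, -0.0, 83.4]
ft_force: [-0.8, 0.2, 1.9]
grip_width: 0.005
```

Three to four millimetres down, the force is steady at about 2 N, so flap c looks free. I'll continue in small steps to confirm.

Emit:
send_rows --increments '[[[0,0,0.001],[0,0,0]],[[0,0,0.002],[0,0,0]],[[0,0,0.003],[0,0,0]]]'

```text
t: 3.35
ee_pos: [570.2, -6.8, 188.3]
ee_rot: [180.0, -0.0, 83.3]
ft_force: [-0.5, -0.3, 2.5]
grip_width: 0.003
```

Emit:
send_rows --increments '[[[0,0,0.001],[0,0,0]],[[0,0,0.002],[0,0,0]],[[0,0,0.003],[0,0,0]]]'

```text
t: 3.65
ee_pos: [570.4, -6.8, 185.4]
ee_rot: [179.9, -0.0, 83.4]
ft_force: [0.7, -0.0, 2.8]
grip_width: 0.006
```

Nearly 10 mm down at under 3 N is well past the 1–3 mm a blocked flap gives, so c is the free flap. I'll push it open now.

Emit:
send_rows --increments '[[[0,0,0.003],[0,0,0]],[[0,0,0.006],[0,0,0]],[[0,0,0.009],[0,0,0]],[[0,0,0.012],[0,0,0]],[[0,0,0.015],[0,0,0]]]'

```text
t: 4.15
ee_pos: [569.8, -6.7, 169.9]
ee_rot: [-180.0, -0.0, 83.4]
ft_force: [0.4, -0.0, 3.1]
grip_width: 0.007
```

Emit:
send_rows --increments '[[[0,0,0.003],[0,0,0]],[[0,0,0.006],[0,0,0]],[[0,0,0.009],[0,0,0]],[[0,0,0.012],[0,0,0]],[[0,0,0.015],[0,0,0]]]'

```text
t: 4.65
ee_pos: [569.8, -6.8, 154.9]
ee_rot: [-180.0, 0.0, 83.4]
ft_force: [-0.9, 0.5, 2.2]
grip_width: 0.004
```

Emit:
send_rows --increments '[[[0,0,0.002],[0,0,0]],[[0,0,0.004],[0,0,0]],[[0,0,0.006],[0,0,0]],[[0,0,0.007],[0,0,0]]]'

```text
t: 5.05
ee_pos: [569.9, -6.8, 148.0]
ee_rot: [-180.0, 0.0, 83.3]
ft_force: [-0.2, -0.8, 2.0]
grip_width: 0.008
```

Emit:
send_rows --increments '[[[0,0,0.001],[0,0,0]],[[0,0,0.001],[0,0,0]],[[0,0,0.002],[0,0,0]],[[0,0,0.002],[0,0,0]]]'

```text
t: 5.45
ee_pos: [570.0, -6.8, 146.2]
ee_rot: [-180.0, -0.0, 83.3]
ft_force: [-0.9, 0.5, 1.9]
grip_width: 0.002
```

Emit:
send_rows --increments '[[[0,0,0.001],[0,0,0]],[[0,0,0.002],[0,0,0]],[[0,0,0.002],[0,0,0]]]'

```text
t: 5.75
ee_pos: [570.4, -6.7, 145.5]
ee_rot: [179.9, 0.0, 83.3]
ft_force: [-2.4, 0.1, 9.1]
grip_width: 0.006
```

The force rose to 9 N, so the flap is at its stop. I'll withdraw straight up.

Emit:
send_rows --increments '[[[0,0,-0.005],[0,0,0]],[[0,0,-0.02],[0,0,0]],[[0,0,-0.04],[0,0,0]],[[0,0,-0.065],[0,0,0]],[[0,0,-0.1],[0,0,0]],[[0,0,-0.14],[0,0,0]],[[0,0,-0.17],[0,0,0]],[[0,0,-0.18],[0,0,0]],[[0,0,-0.18],[0,0,0]],[[0,0,-0.18],[0,0,0]]]'

```text
t: 6.75
ee_pos: [569.3, -6.9, 323.0]
ee_rot: [-179.9, 0.0, 83.4]
ft_force: [0.4, 0.3, -1.4]
grip_width: 0.007
```

Run:
```python
from cell import robot
from h import *
s=robot.get_state();print(s["ee_pos"],s["ft_force"],abs(s["joint_velocities"]).max())
d=robot.get_image("side");a=d["frame"][:,:,::-1]
w=robot.get_image("wrist")["frame"][:,:,::-1]
cv2.imwrite("pics/s2.png",np.hstack([cv2.resize(a[80:330,130:380],(400,400)),cv2.resize(w,(400,400))]))
P=pts(d);X=np.array([.993,-.116]);Y=np.array([.116,.993])
q=P[...,:2]-[604,43.7];xs=q@X;ys=q@Y
for n,y0 in zip("abcd",(162,54,-54,-162)):
    m=(abs(ys-y0)<35)&(abs(xs)<46)&(P[...,2]>40)&(P[...,2]<160)
    if m.sum()<20: print(n,"hidden",m.sum());continue
    f=np.polyfit(xs[m],P[...,2][m],1);print(n,m.sum(),"slope deg",np.degrees(np.arctan(f[0])),P[...,2][m].min(),P[...,2][m].max())
Q=P.reshape(-1,3);mm=((Q[:,2]>15)&(Q[:,2]<115)&(Q[:,0]>500)&(Q[:,0]<1000)&(abs(Q[:,1])<420)).reshape(384,512).astype(np.uint8)
k,l,st,_=cv2.connectedComponentsWithStats(mm)
for i in range(1,k):
    if st[i,4]>60: q=P[l==i];print("obj",st[i],q.min(0).round(),q.max(0).round())
```

```text
[569.28201173  -6.91678825 323.04086435] [ 0.35940268  0.31423563 -1.41637569] 1.091435920396559
a hidden 0
b 308 slope deg 0.051757387071786405 122.1547395606611 128.7718419071674
c 611 slope deg 51.218956296804 67.88750743006695 148.35315835403327
d 1074 slope deg 0.031788695340150566 121.6582909573144 129.1344206106762
obj [199 111  13  30 171] [542. 259.  22.] [600. 411. 102.]
obj [ 210  156   84  131 1404] [ 505. -186.   15.] [648. 252. 115.]
obj [263 183   9  29  76] [644. -49.  16.] [654.  32. 115.]
obj [ 283  183   48   41 1059] [697. -79.  15.] [825.  51.  59.]
obj [225 185  32  32 719] [552. -50.  15.] [617.  45. 115.]
obj [243 289  25  38 766] [ 511. -275.   15.] [ 562. -227.  104.]
```

View pics/s2.png

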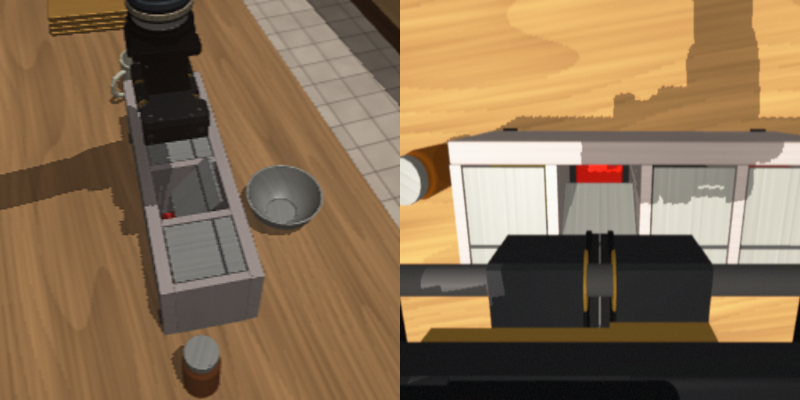

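Flap c stands open in the picture, with the gap and red interior at about (600, 170) on the wrist side. Its measured slope is 51.2° (0.894 rad). The bowl and jar haven't moved, and the hand is clear. I'll hand in.

Run:
```python
from cell import robot
print(robot.hand_in())
```

```text
the job is handed in; nothing more can be done
None
```

Flap c, the third from the +y end, is the free one. I pushed it open to its stop and handed the job in at about 7 s of the 38 s allowed.

- **Finding it:** I located the station from the depth images of two cameras and pressed flap c first. It kept moving at 2–3 N, nearly 10 mm down, where a blocked flap gives only 1–3 mm. I did not press a, b or d.
- **Opening it:** I pushed until the force rose to about 9 N at the stop, the highest force reported at the end of any move. Then I lifted the hand straight up until the fingertips were about 125 mm above the station top.
- **Last checks:** Flap c measured 51.2° (about 0.89 rad) from the depth image, and flaps b and d were level. The bowl and jar were within about 1 mm of their starting positions. The last force reading, about 1.4 N with the hand in free air, is sensor noise or the end of the motion.
- **Not checked:** The arm hid flap a and part of the mug in the last side view. The visible part of the mug matched its starting position, and the hand never went near it.

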